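Dip the paint canister with the gauge rod

ROBOT

A 6-joint arm with a two-finger parallel gripper is mounted at the origin on the work surface. World frame = base frame: x ahead of the robot, y to its left, z up, the work surface at z = 0. Lengths are in m, angles in rad, forces in N, time in s.
With the tool pointing down it reaches from about 0.375 to 0.9 m from the base axis. Payload 3.1 kg.
Tool frame: the origin (TCP) lies at the very end of the fingers, on their centre line; the grasp point (between the pads) lies 19 mm behind it; z points along the fingers, y is the line along which they close (so a half turn about z gives the same grasp; the last joint's range is limited). The gripper opens to 85 mm and grips with 20 to 120 N. Pads are 22 mm wide; open, the fingers measure 114 mm over their backs; the gripper's body (76 mm by 85 mm) begins 54 mm behind the grasp point. The pads swing forward as they close: fully open they stand 13 mm farther back than shut.
Start: joints at [-1.444, 0.527, 1.433, -0, 1.181, -0.178], TCP at [0.188, -0.596, 0.231] pointing down, gripper open.
Joint ranges: [-3.08, 3.08], [-0.75, 2.2], [0.22, 2.44], [-1.43, 4.57], [0, 2.65], [-2.85, 2.85]. Speed limits (rad/s): [2.79, 2.79, 3.14, 3.14, 3.14, 3.14].

INTERFACE

Orientations are given as a unit quaternion [x, y, z, w].
In Python, from station import manip gives the robot as it stands.
- The arm moves only by the shell command python3 -m handwheel 'ROWS' [FORCE]. ROWS is JSON, a list of rows, each a list of 7 numbers: the shift along the world's x, y, z in mm, then the turn, a rotation vector about the world's x, y, z in degrees, then the opening, from 0 (shut) to 1 (fully open). A call has exactly 10 rows; each row shifts and turns the commanded pose from where the row before left it; what a row does not reach is not made up. A row lasts 1/8 s, in which the tool goes at most 62.5 mm and 10.7 degrees, less where a joint would pass 70% of its speed; a pose out of reach is approached as far as the arm can. A call is refused whole if a number of a shift passes 62.5 or a number of a turn 10.7, either way. A call with a gripper value outside its range is refused whole. The fingers move at their own pace and stop on an object; FORCE is the grip in N (left out, the last holds). Time passes only in rows, so rows that do not move let the fingers close, or fill a call up. It gives the time, the measured TCP pose, the force, the opening and the grip force at its end, in the units of the state.
- manip.sense(): the state, without advancing time (a new reading comes with each control period).
- manip.snapshot(name): name is "side" or "top" or "wrist"; returns the picture (400x640x3 uint8, red, green, blue); there is no depth.
- manip.get_calibration(name): a dict with "K" (3x3 intrinsics, pixels), "rvec" (rotation vector, rad) and "tvec" (3), from world to camera coordinates, as OpenCV has them. Camera axes: x right, y down, z forward; pixel columns grow to the right and rows downward; lengths in m; the calibration is good to about 2 mm. A picture is of the moment at which its call begins: read the wrist's pose just before it. get_calibration takes no time and is no camera call; for the wrist camera it gives the pose at the moment of the call.
- manip.sign_off(): hands the job in; it is judged then, once.
The state is a dict: "t": time; "q": joint angles; "qd": joint speeds; "tau": joint torques, N m; "tcp_pos": TCP position; "tool_rot": TCP orientation; "force": force on the tool from outside, world axes, zero at the start; "ft_torque": the same for the moment, N m; "finger_gap": opening from 0.0 (shut) to 1.0 (fully open); "gripper_force": force on a finger pad.
Only numpy, scipy, OpenCV 4.12 (cv2) and the standard library are available. Lean on these libraries where they do the work, as an engineer would, in place of code of your own. Each camera call takes 0.05 s, during which the arm holds its last target. There are 200 camera calls.

TASK

Check how full the white canister is: first lift the red paint bottle out from in front of the canister's slanting guide tube and stand it upright in the black drip tray. Then take the gauge rod by its yellow handle, slide it gently, tip first, into the guide tube until its brass collar stops against the mouth, draw it right out again, and hold it level with its tip about 10 cm above the white card for reading. Finish while still holding the rod there, in the gripper alone; do not knock or move the other bottles and the brush jar.

Things in the scene. Friction and masses are not known exactly. Their poses are not given: they have to be found in the camera images.
- canister: White canister with blue panels and a blue carrying loop on top, fixed: 200 (x) x 150 (y) x 170 mm high, the loop to 208 mm. Origin at the centre of its underside; its front (-x side) faces the robot, yaw varies by up to 17 degrees. Its front top edge is cut off by a 45 degree slope from which the guide tube sticks out.
- guide_tube: Dark steel tube, fixed, standing 35 mm out of the canister's slope. Origin: centre of its mouth, 160 mm above the table; x is the bore's axis, pointing INTO the tube, forward and 45 degrees down; z square to it in the same upright plane. Bore 15 mm, flared to 22 mm in the first 10 mm; 33 mm outside at the mouth, 85 mm long, inner end open: only the collar stops the rod.
- gauge: Gauge rod, loose, 0.15 kg, lying level in the rack, axis 70 mm up, handle towards the robot. Origin on its axis at the FRONT face of the collar; x towards its tip, z up in the rack. Steel probe 10 mm thick from x = 0 to 115 mm, end tapered; brass collar 32 mm in diameter, 0 to -8; yellow handle 16 wide (y), 20 high (z), -8 to -88. Fully home, its origin and x axis lie on the guide tube's.
- gauge_grip (a point): Place to grip the rod: on its axis, in the free middle of the yellow handle, 42 mm behind the collar's front face. Axes as gauge. The jaws close on the handle's 16 mm width.
- gauge_tip (a point): The tip of the rod, on its axis, 115 mm ahead of the collar's front face.
- rack: Low wooden rack, fixed: base 200 x 60 x 8 mm with two notched posts, 10 mm long, under the handle's end (x = -81 mm, cheeks 69 mm high) and the probe (x = +75 mm, cheeks 74 mm high). Origin under the rod's collar, on the table; x along the rod.
- bottle: Red squeeze bottle, closed, loose, 0.4 kg, 235 mm tall: body 60 mm in diameter up to 160 mm, cone to 175 mm, white cylindrical cap 34 mm in diameter from 175 to 222 mm (grip it there from above), small nozzle above. It stands on the table in front of the guide tube's mouth. Origin at the centre of its underside; z up.
- bottle_center (a point): The red bottle's centre, on its axis, 117.5 mm above its foot.
- tray: Black drip tray, fixed: 120 x 120 x 15 mm outside, walls and floor 4 mm. Empty. Origin at the centre of its underside, on the table. It and the white card lie one left and one right of the canister, in either order.
- card: White reading card with two blue edges, fixed flat on the table: 140 x 140 x 3 mm. Origin at the centre of its underside.
- bottle_teal: Green paint bottle, loose, bystander: 52 mm in diameter, 165 mm tall; origin at its foot.
- bottle_orange: Orange paint bottle, loose, bystander: 52 mm in diameter, 165 mm tall; origin at its foot.
- brush_jar: White jar of brushes, loose, bystander: 84 mm in diameter, brushes up to 225 mm high; origin at its foot.
Not all that is in view belongs to the job. What is shaped like the bottle but purple is not meant. What is shaped like the gauge but green is not meant.

How it is judged:
On the way, in this order (a step that is already met when the one before it is completed fails the run):
1. the red bottle stands upright in the black tray, let go (x of bottle_center in the frame of tray between -0.035 and 0.035 m and y of bottle_center in the frame of tray between -0.035 and 0.035 m and z of bottle in the frame of tray below 0.012 m and angle between bottle's own z axis and vertical below 0.1 rad and contact force between bottle and the fingers below 0.1 N and linear speed of bottle below 0.03 m/s), for 0.2 s.
2. the rod is in the guide tube, its collar stopped against the mouth (x of gauge in the frame of guide_tube above -0.005 m and distance between gauge and guide_tube below 0.007 m and angle between the x axis of gauge and the x axis of guide_tube, either way round below 0.12 rad and x of gauge_tip in the frame of guide_tube above 0.1 m), for 0.15 s.
3. the rod is drawn right out of the tube (x of gauge_tip in the frame of guide_tube below -0.005 m), for 0.1 s.
At the end, for the whole second after the job is handed in: The gripper holds the rod still, within 8 degrees of level, its tip over the card's square and 60 to 160 mm above the table, touching nothing but the gripper; the red bottle stands upright (within 0.1 rad) and released in the tray, centred within 35 mm (angle between gauge's own x axis and vertical between 1.42 and 1.72 rad and x of gauge_tip in the frame of card between -0.07 and 0.07 m and y of gauge_tip in the frame of card between -0.07 and 0.07 m and z of gauge_tip in the frame of card between 0.06 and 0.16 m and contact force between gauge and the fingers above 1 N and linear speed of gauge below 0.02 m/s and contact force between gauge and canister below 0.2 N and contact force between gauge and guide_tube below 0.2 N and contact force between gauge and rack below 0.2 N and contact force between gauge and card below 0.2 N and contact force between gauge and tray below 0.2 N and contact force between gauge and bottle below 0.2 N and contact force between gauge and bottle_teal below 0.2 N and contact force between gauge and bottle_orange below 0.2 N and contact force between gauge and brush_jar below 0.2 N and x of bottle_center in the frame of tray between -0.035 and 0.035 m and y of bottle_center in the frame of tray between -0.035 and 0.035 m and z of bottle in the frame of tray below 0.012 m and angle between bottle's own z axis and vertical below 0.1 rad and contact force between bottle and the fingers below 0.1 N); the arm keeps its last pose, push and grip.
It fails at once if a bystander was moved by more than 25 mm or tipped (distance of any of bottle_teal, bottle_orange, brush_jar from where it was at the start of the episode above 0.025 m or angle between any of bottle_teal, bottle_orange, brush_jar's own z axis and vertical above 0.3 rad).
It fails at once if the red bottle was tipped over (angle between bottle's own z axis and vertical above 0.7 rad).
It fails at once if the rod was driven into the canister or its tube with more than 45 N (contact force between gauge and guide_tube above 45 N or contact force between gauge and canister above 45 N).
It also fails if it takes over 72 s, if anything falls off the work surface, if the arm or the gripper's body presses on something with over 40 N, if the wrist force passes 120 N, or if a joint passes its speed limit or range.

## Working session

There is one attempt and no reset: what is moved stays moved. The work goes in short steps, Python scripts to look and compute and a shell command to move; the robot and the scene stay as the last step left them, time stands still between calls to the robot, and variables do not carry over. Pictures are saved under pics/ and viewed, at most 10 in all, crops included, and the job is handed in when it is done.

```bash
ls; mkdir -p pics; cat > h.py <<'E'
import numpy as np, cv2
from station import manip
def cal(n):
    c=manip.get_calibration(n); return np.array(c["K"]),cv2.Rodrigues(np.array(c["rvec"],float))[0],np.array(c["tvec"],float).ravel()
def ray(c,u,v):
    K,R,t=c; d=R.T@np.linalg.inv(K)@[u,v,1.]; return -R.T@t,d/np.linalg.norm(d)
def plane(c,u,v,z):
    o,d=ray(c,u,v); return o+d*(z-o[2])/d[2]
def tri(c1,p1,c2,p2):
    A=[];b=[]
    for c,p in((c1,p1),(c2,p2)):
        o,d=ray(c,*p); M=np.eye(3)-np.outer(d,d); A.append(M); b.append(M@o)
    return np.linalg.lstsq(np.vstack(A),np.hstack(b),rcond=None)[0]
def proj(c,X):
    K,R,t=c; p=K@(R@np.array(X,float)+t); return p[:2]/p[2]
def snap(n,name):
    c=cal(n); im=np.array(manip.snapshot(n)); cv2.imwrite(f"pics/{name}.png",im[:,:,::-1]); return c,im
E
python3 - <<'E'
from h import *
for n in("top","side"):
    c,im=snap(n,n+"0"); print(n,-c[1].T@c[2],c[1][2],c[0][0,0])
E
```

```text
pics
top [ 0.3651376  -0.03732885  1.54602091] [ 0.07159767  0.00722958 -0.99740739] 502.6259487954088
side [0.2964262  1.08298932 1.03522669] [ 0.12687375 -0.77518916 -0.61885767] 461.58493082125136
```

View pics/top0.png

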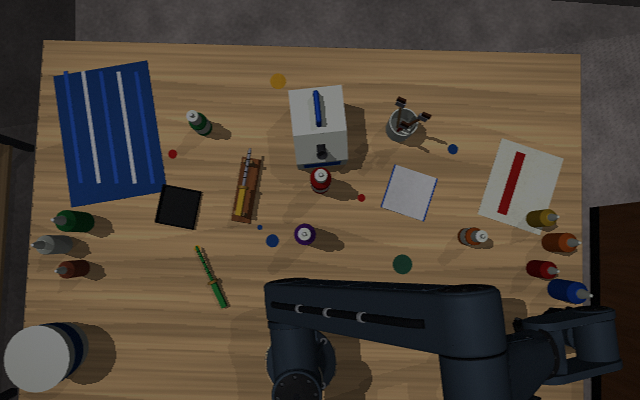

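View pics/side0.png

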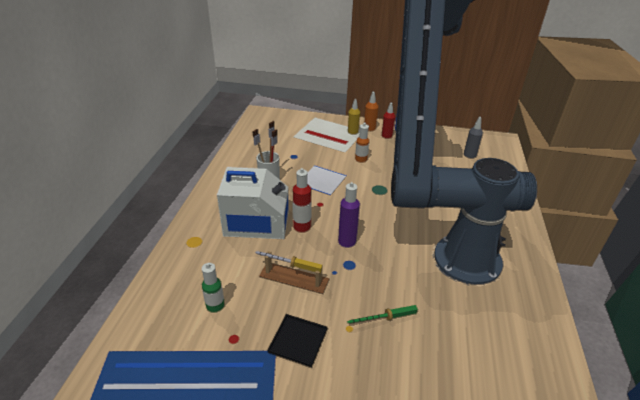

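Candidates, top view: the red bottle is at (320,178). The purple one at (305,234) and the small red one at (542,270) are not meant. The gauge with the yellow handle is at (245,190); the green one at (212,280) is a decoy. The black tray is at (178,207), the white card at (409,192), and the card with the red stripe at (520,185) is a distractor. Bystanders are teal (197,122), orange (470,237) and the jar (403,122). Next I'll make one close crop and the first measurements.

```bash
python3 - <<'E'
from h import *
im=cv2.imread("pics/top0.png"); si=cv2.imread("pics/side0.png")
a=cv2.resize(im[80:235,150:440],None,fx=2.75,fy=2.75,interpolation=cv2.INTER_CUBIC)[:,:798]
cv2.imwrite("pics/crop0.png",a)
C=cal("top");S=cal("side")
def comp(img,m,box):
    x0,y0,x1,y1=box; q=np.zeros(m.shape,np.uint8); q[y0:y1,x0:x1]=m[y0:y1,x0:x1]
    c=max(cv2.findContours(q,0,2)[0],key=cv2.contourArea); return c
hsv=cv2.cvtColor(im,40); H,Sa,V=hsv[...,0],hsv[...,1],hsv[...,2]
def rep(name,c,z):
    r=cv2.minAreaRect(c); P=[plane(C,*p,z) for p in cv2.boxPoints(r)]
    print(name,cv2.contourArea(c),np.round(r[0],1),"c",np.round(np.mean(P,0)[:2],4),"edges",[ (round(float(np.linalg.norm(P[i+1]-P[i])),3),round(float(np.degrees(np.arctan2(*(P[i+1]-P[i])[1::-1]))),1)) for i in (0,1)])
rep("tray",comp(im,(V<45).astype(np.uint8),(145,175,212,240)),.015)
rep("card",comp(im,((V>130)&(Sa<70)).astype(np.uint8),(375,158,442,225)),.003)
rep("handle",comp(im,((H>18)&(H<32)&(Sa>190)&(V>110)).astype(np.uint8),(228,145,268,225)),.08)
rep("redbody",comp(im,(((H<6)|(H>174))&(Sa>150)&(V>50)).astype(np.uint8),(305,160,336,205)),.17)
rep("cap",comp(im,((V>140)&(Sa<60)).astype(np.uint8),(310,168,332,185)),.222)
rep("loop",comp(im,((H>100)&(H<125)&(Sa>150)&(V>60)).astype(np.uint8),(300,80,335,140)),.208)
print("side nozzle/cap tri",tri(C,(320.5,175),S,(302,173)))
E
```

```text
tray 1479.5 [178.3 206.6] c [0.4538 0.3882] edges [(0.12, -8.7), (0.125, -100.0)]
card 844.5 [414.4 193.9] c [ 0.5145 -0.3343] edges [(0.136, -17.3), (0.093, -107.0)]
handle 87.0 [239.6 201.5] c [0.4701 0.191 ] edges [(0.076, -7.7), (0.013, -98.4)]
redbody 88.5 [320.5 177. ] c [ 0.5377 -0.0432] edges [(0.052, -88.4), (0.055, -178.5)]
cap 3.5 [316.5 174.5] c [ 0.5375 -0.0322] edges [(0.003, -88.4), (0.013, -178.4)]
loop 113.5 [316.8 105.6] c [ 0.7272 -0.0277] edges [(0.013, -81.5), (0.086, -171.7)]
side nozzle/cap tri [ 0.53775874 -0.04272012  0.22102988]
```

View pics/crop0.png

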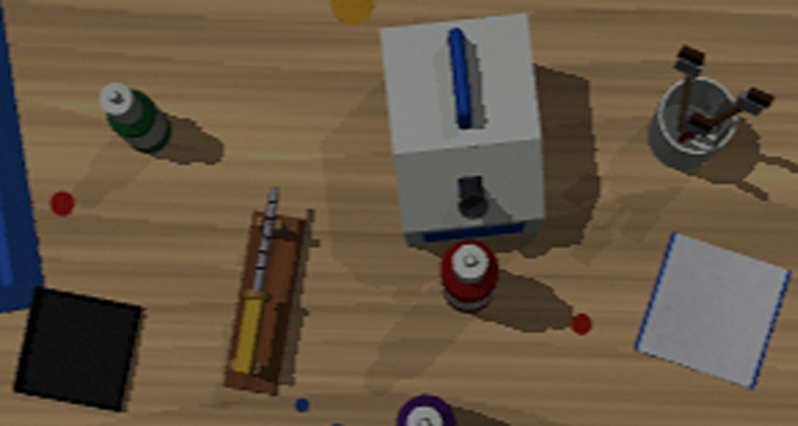

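The crop confirms the choice: the red bottle with its white cap is at crop (470,262), right below the tube mouth at crop (472,205). The yellow-handled gauge lies in the rack.

```bash
python3 - <<'E'
from h import *
from scipy.spatial.transform import Rotation as R
s=manip.sense(); M=R.from_quat(s["tool_rot"]).as_matrix(); print(s["t"],s["tcp_pos"],"\n",M.round(3))
C=cal("top"); f=lambda x,y:(150+x/2.75,80+y/2.75)
print("mouth",plane(C,*f(472,206),.16),"card",plane(C,*f(713,310),.003))
for p in [(381,29),(528,15),(396,155),(542,137)]: print(plane(C,*f(*p),.17))
for p in [(675,232),(790,271),(635,349),(752,388)]: print(plane(C,*f(*p),.003))
print("teal",plane(C,*f(117,95),.165),"collar",plane(C,*f(257,293),.086),"tip",plane(C,*f(275,189),.07))
E
```

```text
0.1 [ 0.18810576 -0.59532535  0.23043129] 
 [[ 0.954  0.301 -0.   ]
 [ 0.301 -0.954  0.002]
 [ 0.    -0.002 -1.   ]]
mouth [ 0.60086352 -0.04469916  0.16      ] card [ 0.51759961 -0.31857245  0.003     ]
[0.77784366 0.05270707 0.17      ]
[ 0.79640388 -0.09600709  0.17      ]
[0.64889483 0.03337236 0.17      ]
[ 0.67136492 -0.11324501  0.17      ]
[ 0.60446313 -0.27454419  0.003     ]
[ 0.56398638 -0.40415949  0.003     ]
[ 0.4713423 -0.2321665  0.003    ]
[ 0.43149571 -0.36334539  0.003     ]
teal [0.70370049 0.31899183 0.165     ] collar [0.51375868 0.1806164  0.086     ] tip [0.62872618 0.16796519 0.07      ]
```

```bash
python3 -m handwheel '[[15,25,12,0,0,-1,1],[18,28,12,0,0,-1,1],[18,28,12,0,0,-1,1],[18,28,12,0,0,-1,1],[18,28,12,0,0,-1,1],[18,28,12,0,0,-1,1],[18,28,12,0,0,-1,1],[18,28,12,0,0,-1,1],[18,28,12,0,0,-1,1],[18,28,12,0,0,0,1]]' 40; python3 -m handwheel '[[18,28,0,0,0,0,1],[18,28,0,0,0,0,1],[18,28,0,0,0,0,1],[18,28,0,0,0,0,1],[18,28,0,0,0,0,1],[18,28,0,0,0,0,1],[18,28,0,0,0,0,1],[18,28,0,0,0,0,1],[10,20,0,0,0,0,1],[0,0,0,0,0,0,1]]'
python3 - <<'E'
from h import *
s=manip.sense(); print(s["tcp_pos"],s["q"],s["force"])
c,im=snap("wrist","w1"); print(-c[1].T@c[2],c[1].round(2), "exp cap",proj(c,[.5377,-.043,.222]),"tube",proj(c,[.601,-.045,.16]))
E
```

```text
t: 1.35
tcp_pos: [0.3655, -0.3177, 0.3513]
tool_rot: [0.997, 0.074, -0.0, -0.0]
force: [0.2, 0.4, -0.6]
finger_gap: 0.998
gripper_force: 0.0
t: 2.6
tcp_pos: [0.5192, -0.0737, 0.3508]
tool_rot: [0.997, 0.076, -0.0, -0.0]
force: [-0.6, 0.6, 0.9]
finger_gap: 0.997
gripper_force: 0.0
[ 0.51923622 -0.0736839   0.35080024] [-3.54241749e-01  2.65110352e-01  1.51822107e+00  1.18482631e-05
  1.35936507e+00  1.06516623e+00] [-0.55477688  0.58006308  0.90784258]
[ 0.58341565 -0.06327135  0.49362332] [[ 0.15 -0.99 -0.  ]
 [-0.95 -0.14  0.26]
 [-0.26 -0.04 -0.96]] exp cap [291.60925392 164.15721406] tube [307.34092417  92.7875605 ]
```

View pics/w1.png

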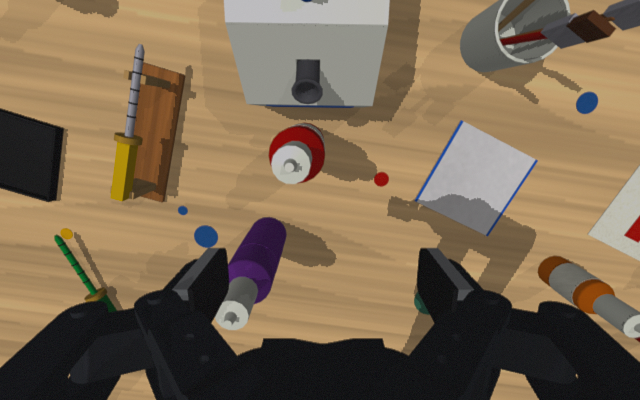

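The wrist view shows the red bottle's cap at (291,162) and the tube mouth at (307,91), both matching the estimates. I'll go above the cap, lower and grip.

```bash
python3 -m handwheel '[[10,16,0,0,0,0,1],[9,15,0,0,0,0,1],[0,0,-20,0,0,0,1],[0,0,-25,0,0,0,1],[0,0,-25,0,0,0,1],[0,0,-25,0,0,0,1],[0,0,-25,0,0,0,1],[0,0,-25,0,0,0,1],[0,0,-20,0,0,0,1],[0,0,-3,0,0,0,1]]' && python3 -m handwheel '[[0,0,0,0,0,0,0.2],[0,0,0,0,0,0,0.2],[0,0,0,0,0,0,0.2],[0,0,0,0,0,0,0.2],[0,0,0,0,0,0,0.2],[0,0,0,0,0,0,0.2],[0,0,5,0,0,0,0.2],[0,0,10,0,0,0,0.2],[0,0,15,0,0,0,0.2],[0,0,20,0,0,0,0.2]]' 40
python3 - <<'E'
from h import *
from scipy.spatial.transform import Rotation as R
C=cal("top");c,im=snap("wrist","w2")
print(manip.sense()["tcp_pos"])
E
```

```text
t: 3.9
tcp_pos: [0.5377, -0.0433, 0.182]
tool_rot: [0.997, 0.074, -0.001, -0.001]
force: [-0.2, -0.1, -0.5]
finger_gap: 1.001
gripper_force: 0.0
t: 5.15
tcp_pos: [0.5378, -0.044, 0.234]
tool_rot: [0.997, 0.074, -0.0, -0.0]
force: [-0.3, 0.3, -3.1]
finger_gap: 0.382
gripper_force: 40.1
[ 0.53969712 -0.04443719  0.2370212 ]
```

```bash
python3 -m handwheel '[[0,0,30,0,0,0,0.2],[0,0,35,0,0,0,0.2],[0,10,25,0,0,0,0.2],[-4,20,0,0,0,0,0.2],[-6,30,0,0,0,0,0.2],[-6,30,0,0,0,0,0.2],[-6,30,0,0,0,0,0.2],[-6,30,0,0,0,0,0.2],[-6,30,0,0,0,0,0.2],[-6,30,0,0,0,0,0.2]]' && python3 -m handwheel '[[-6,30,0,0,0,0,0.2],[-6,30,0,0,0,0,0.2],[-6,30,0,0,0,0,0.2],[-6,30,0,0,0,0,0.2],[-6,30,0,0,0,0,0.2],[-6,30,0,0,0,0,0.2],[-6,30,0,0,0,0,0.2],[-5,10,0,0,0,0,0.2],[0,0,0,0,0,0,0.2],[0,0,0,0,0,0,0.2]]'
python3 - <<'E'
from h import *
print(manip.sense()["tcp_pos"],manip.sense()["q"])
c,im=snap("wrist","w3"); m=(im.max(2)<40).astype(np.uint8)
for z in (.015,): print(proj(c,[.454,.388,z]))
E
```

```text
t: 6.45
tcp_pos: [0.4961, 0.1677, 0.3215]
tool_rot: [0.997, 0.075, -0.002, -0.0]
force: [-0.6, -0.1, -2.2]
finger_gap: 0.385
gripper_force: 40.9
t: 7.7
tcp_pos: [0.451, 0.385, 0.3229]
tool_rot: [0.997, 0.074, -0.0, 0.001]
force: [0.0, 0.1, -3.2]
finger_gap: 0.381
gripper_force: 40.9
[0.45099909 0.3850254  0.32285946] [ 5.18762260e-01  3.94408137e-01  1.39825348e+00 -8.25263592e-04
  1.35020087e+00  1.94156550e+00]
[321.08486814 158.35570854]
```

View pics/w3.png

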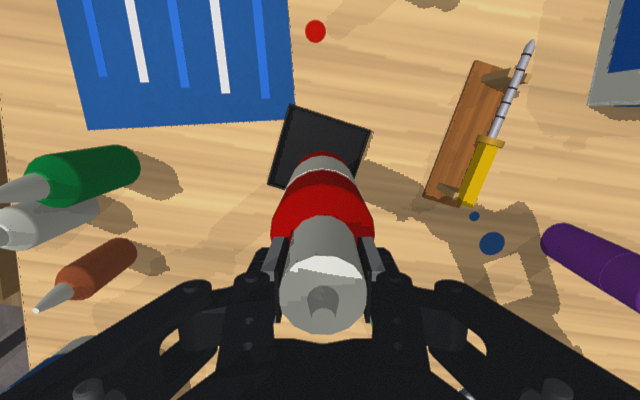

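The tray's corners are at (292,104), (372,131) and (268,185), so its centre is (320,158), as predicted. I'll set the bottle down.

```bash
python3 -m handwheel '[[3,3,-10,0,0,0,0.2],[0,0,-20,0,0,0,0.2],[0,0,-20,0,0,0,0.2],[0,0,-20,0,0,0,0.2],[0,0,-20,0,0,0,0.2],[0,0,-18,0,0,0,0.2],[0,0,-14,0,0,0,0.2],[0,0,-7,0,0,0,0.2],[0,0,-4,0,0,0,0.2],[0,0,-1.5,0,0,0,0.2]]'
```

```text
t: 9.0
tcp_pos: [0.4545, 0.3892, 0.189]
tool_rot: [0.997, 0.074, 0.0, -0.0]
force: [-0.4, 0.5, -3.6]
finger_gap: 0.382
gripper_force: 40.9
```

```bash
python3 -m handwheel '[[0,0,-1,0,0,0,0.2],[0,0,-1,0,0,0,0.2],[0,0,-0.5,0,0,0,0.2],[0,0,0,0,0,0,0.2],[0,0,0,0,0,0,0.6],[0,0,0,0,0,0,0.9],[0,0,0,0,0,0,1],[0,0,0,0,0,0,1],[0,0,0,0,0,0,1],[0,0,0,0,0,0,1]]' && python3 -m handwheel '[[0,0,15,0,0,0,1],[0,0,25,0,0,0,1],[0,0,25,0,0,0,1],[0,0,25,0,0,0,1],[0,0,25,0,0,-1,1],[0,-15,10,0,0,-2,1],[2,-25,0,0,0,-3,1],[2,-30,0,0,0,-3,1],[2,-30,0,0,0,-3,1],[0,-25,0,0,0,-3,1]]'
python3 - <<'E'
from h import *
s=manip.sense();print(s["tcp_pos"])
c,im=snap("wrist","w4")
for X in ([.4701,.191,.08],[.5138,.1806,.086],[.6287,.168,.07]): print(proj(c,X))
E
```

```text
t: 10.25
tcp_pos: [0.4542, 0.389, 0.1862]
tool_rot: [0.997, 0.074, -0.0, 0.0]
force: [-0.2, -0.2, 0.0]
finger_gap: 1.001
gripper_force: 0.0
t: 11.5
tcp_pos: [0.4596, 0.2619, 0.3111]
tool_rot: [0.998, -0.058, -0.0, 0.0]
force: [-0.1, -0.2, 0.9]
finger_gap: 1.005
gripper_force: 0.0
[0.45963834 0.26188397 0.31113646]
[381.31230305 154.17772783]
[388.84506425 115.06869202]
[390.86893596   3.98505528]
```

View pics/w4.png

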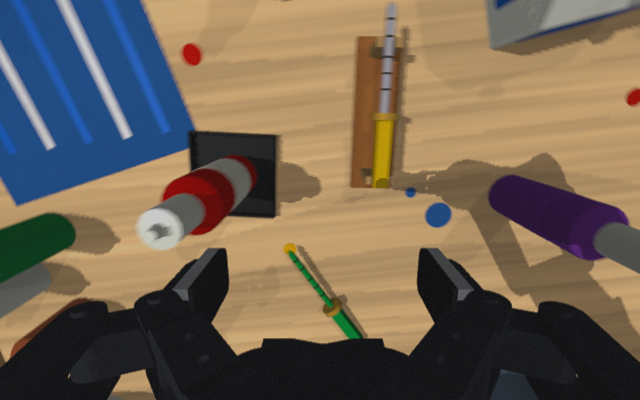

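The bottle stands upright in the tray. The gauge lies from the tip at (391,3) through the collar (386,116) to the handle end (382,187). I'll compute the gauge axis from this view.

```bash
python3 - <<'E'
from h import *
from scipy.spatial.transform import Rotation as R
c=cal("wrist"); im=cv2.imread("pics/w4.png"); h=cv2.cvtColor(im,40)
m=((h[...,0]>18)&(h[...,0]<32)&(h[...,1]>190)&(h[...,2]>100)).astype(np.uint8)
m[:, :355]=0;m[:,420:]=0;m[:105]=0;m[195:]=0
y,x=np.nonzero(m); print(y.min(),y.max(),x.min(),x.max())
P=[]
for r in range(y.min(),y.max()+1,8):
    k=x[y==r]
    if len(k): print(r,k.min(),k.max(),plane(c,k.mean(),r,.075).round(4))
print("tip",plane(c,391,4,.07)," rear",plane(c,382,187,.075),"collar top",plane(c,386,115,.086))
s=manip.sense();M=R.from_quat(s["tool_rot"]).as_matrix();print(M[:,0],np.degrees(np.arctan2(M[1,0],M[0,0])))
E
```

```text
114 187 371 393
114 377 379 [0.5155 0.1875 0.075 ]
122 375 393 [0.5056 0.1812 0.075 ]
130 374 393 [0.4966 0.1824 0.075 ]
138 374 392 [0.4875 0.1836 0.075 ]
146 373 391 [0.4783 0.1854 0.075 ]
154 373 391 [0.4688 0.1861 0.075 ]
162 373 390 [0.4593 0.1874 0.075 ]
170 373 389 [0.4496 0.1887 0.075 ]
178 373 388 [0.4398 0.19   0.075 ]
186 372 387 [0.43   0.1919 0.075 ]
tip [0.62792445 0.16424938 0.07      ]  rear [0.4283565  0.18894014 0.075     ] collar top [0.51354961 0.1804786  0.086     ]
[ 0.99293755 -0.11862982 -0.00141023] -6.813038935257268
```

```bash
python3 -m handwheel '[[3,-19,0,0,0,-1.2,1],[3,-19,0,0,0,0,1],[3,-19,-10,0,0,0,1],[3,-19,-30,0,0,0,1],[1,0,-40,0,0,0,1],[0,0,-40,0,0,0,1],[0,0,-40,0,0,0,1],[0,0,-35,0,0,0,1],[0,0,-25,0,0,0,1],[0,0,0,0,0,0,1]]'
python3 - <<'E'
from h import *
s=manip.sense();print(s["tcp_pos"])
c,im=snap("wrist","w5")
h=cv2.cvtColor(im,41); m=((h[...,0]>18)&(h[...,0]<32)&(h[...,1]>170)&(h[...,2]>60)).astype(np.uint8)
k=max(cv2.findContours(m,0,2)[0],key=cv2.contourArea); print(cv2.boundingRect(k))
y,x=np.nonzero(m)
for r in range(y.min(),y.max(),20):
    q=x[y==r]
    if len(q)>5: print(r,q.min(),q.max(),plane(c,q.mean(),r,.08).round(4))
E
```

```text
t: 12.8
tcp_pos: [0.4719, 0.1874, 0.0897]
tool_rot: [0.998, -0.067, -0.002, 0.001]
force: [-0.2, 0.2, 0.2]
finger_gap: 0.999
gripper_force: 0.0
[0.47189918 0.18743288 0.08970723]
(284, 151, 62, 164)
151 298 336 [0.5191 0.1819 0.08  ]
171 287 341 [0.51   0.1868 0.08  ]
191 298 330 [0.5    0.1882 0.08  ]
211 299 330 [0.4897 0.1894 0.08  ]
231 299 330 [0.479 0.191 0.08 ]
251 300 330 [0.468  0.1923 0.08  ]
271 300 330 [0.4565 0.1939 0.08  ]
291 300 330 [0.4446 0.1956 0.08  ]
311 301 329 [0.4322 0.1974 0.08  ]
```

View pics/w5.png

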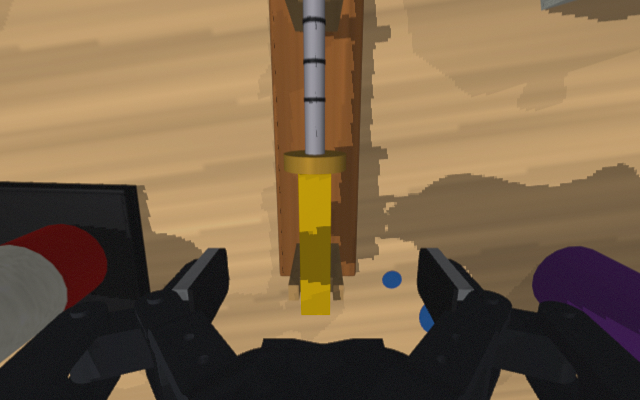

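The gauge is between the open fingers, its handle centred at column 315 against the gripper's centre near 323. I'll shift about 4 mm, lower and grip.

```bash
python3 -m handwheel '[[3.5,4,-9,0,0,0,1],[0,0,-15,0,0,0,1],[0,0,-12,0,0,0,1],[0,0,-3,0,0,0,1],[0,0,0,0,0,0,0.5],[0,0,0,0,0,0,0],[0,0,0,0,0,0,0],[0,0,0,0,0,0,0],[0,0,0,0,0,0,0],[0,0,0,0,0,0,0]]' 90 && python3 -m handwheel '[[0,0,0,0,0,0,0],[0,0,3,0,0,0,0],[0,0,7,0,0,0,0],[0,0,15,0,0,0,0],[0,0,20,0,0,0,0],[0,0,25,0,0,0,0],[0,0,25,0,0,0,0],[0,0,25,0,0,0,0],[0,0,25,0,0,0,0],[0,0,0,0,0,0,0]]'
```

```text
t: 14.1
tcp_pos: [0.4769, 0.1921, 0.0528]
tool_rot: [0.998, -0.067, 0.0, -0.0]
force: [-1.0, -0.7, 5.2]
finger_gap: 0.17
gripper_force: 87.9
t: 15.35
tcp_pos: [0.478, 0.1923, 0.1997]
tool_rot: [0.998, -0.067, 0.003, -0.001]
force: [-0.2, 0.3, -1.0]
finger_gap: 0.168
gripper_force: 87.7
```

The gauge is held (about 1 N of weight felt, opening 14.5 mm). Next I'll carry it level, turning to the canister's yaw, to a place ahead of the tube and look.

```bash
python3 -m handwheel '[[-3,-10,35,0,0,1,0],[-4,-25,35,0,0,2,0],[-4,-30,30,0,0,2,0],[-4,-30,0,0,0,2,0],[-4,-30,0,0,0,2,0],[-4,-30,0,0,0,2,0],[-4,-30,0,0,0,2,0],[-4,-30,0,0,0,2,0],[-4,-30,0,0,0,1,0],[-3,-13,0,0,0,0,0]]' && python3 -m handwheel '[[0,0,0,0,0,0,0],[0,0,0,0,0,0,0],[0,0,0,0,0,0,0],[0,0,0,0,0,0,0],[0,0,0,0,0,0,0],[0,0,0,0,0,0,0],[0,0,0,0,0,0,0],[0,0,0,0,0,0,0],[0,0,0,0,0,0,0],[0,0,0,0,0,0,0]]'
python3 - <<'E'
from h import *
import pickle
s=manip.sense();print(s["tcp_pos"],s["tool_rot"],s["q"].round(2) if hasattr(s["q"],"round") else s["q"])
D={n:snap(n,n+"6")[0] for n in("wrist","top","side")}
D["tcp"]=s["tcp_pos"];D["rot"]=s["tool_rot"];pickle.dump(D,open("D.pkl","wb"))
for n in("wrist","top","side"): print(n,proj(D[n],[.601,-.045,.16]))
a,b,c=[cv2.imread(f"pics/{n}6.png") for n in("wrist","top","side")]
up=lambda i,u,v,w,h,k:cv2.resize(i[v-h:v+h,u-w:u+w],None,fx=k,fy=k,interpolation=cv2.INTER_CUBIC)
u,v=proj(D["top"],[.6,-.045,.16]).astype(int);print(u,v);B=up(b,u,v,33,25,6)
u,v=proj(D["side"],[.6,-.045,.16]).astype(int);print(u,v);E=up(c,u,v,33,25,6)
# canvas 800x600: wrist cropped to the upper 300 rows on top, tops below
cv2.imwrite("pics/mix6.png",np.vstack([a[:300,:],np.zeros((0,640,3),np.uint8),cv2.resize(np.hstack([B,E]),None,fx=640/792,fy=640/792)]))
E
```

```text
t: 16.6
tcp_pos: [0.4379, -0.0669, 0.2965]
tool_rot: [0.997, 0.071, -0.001, -0.0]
force: [0.6, 0.0, -1.7]
finger_gap: 0.17
gripper_force: 87.9
t: 17.85
tcp_pos: [0.4387, -0.066, 0.2973]
tool_rot: [0.997, 0.073, 0.0, 0.0]
force: [-0.4, -0.1, -1.8]
finger_gap: 0.169
gripper_force: 87.9
[ 0.43870412 -0.0660015   0.29731825] [9.97367729e-01 7.25093950e-02 2.87097808e-05 2.65765634e-06] [-0.4   0.19  1.78  0.    1.17  1.02]
wrist [326.8207057  -18.31414305]
top [321.74575851 154.86355492]
side [282.89354368 186.01214724]
321 155
283 186
```

View pics/mix6.png

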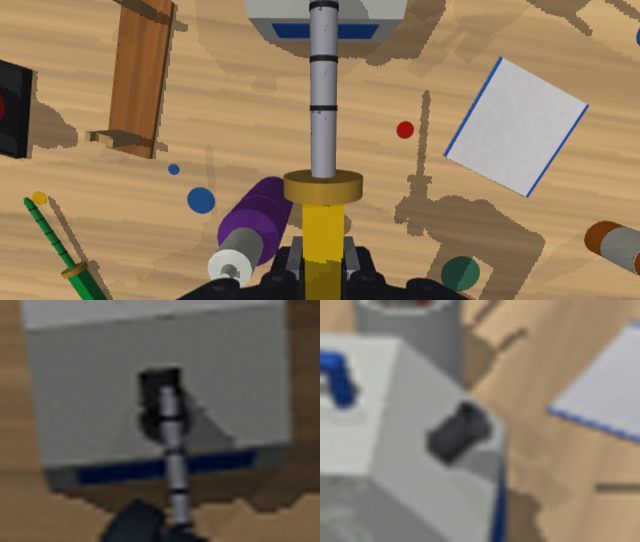

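Wrist view: the rod lies straight along column 323, with the collar at (323,186). Top crop: the mouth is just under the rod tip. Side crop: the mouth face is at about side pixel (282,186). I'll refine the mouth from the earlier wrist picture and check the rod in the side view.

```bash
python3 - <<'E'
from h import *
import pickle
from scipy.spatial.transform import Rotation as R
D=pickle.load(open("D.pkl","rb"))
K,Rw,t=D["wrist"]; T=R.from_quat(D["rot"]).as_matrix(); Rc=Rw@T  # tool->cam
M1=R.from_quat([.997,.076,0,0]).as_matrix(); R1=Rc@M1.T; o=np.array([.58341565,-.06327135,.49362332]); c1=(K,R1,-R1@o)
pickle.dump(c1,open("c1.pkl","wb"))
w=cv2.imread("pics/w1.png"); g=w.max(2); m=np.zeros_like(g); m[55:104,280:335]=(g[55:104,280:335]<75)
k=max(cv2.findContours(m,0,2)[0],key=cv2.contourArea); print(cv2.boundingRect(k))
for r in range(56,104,3):
    q=np.nonzero(m[r])[0]
    if len(q): print(r,q.min(),q.max(),end=' | ')
def pm(c,P,psi,n):
    a=np.array([np.cos(psi),np.sin(psi),-1])/2**.5*1; a/=np.linalg.norm(a); y=np.array([-np.sin(psi),np.cos(psi),0]); z=np.cross(a,y)
    q=np.array([proj(c,P+.0165*(np.cos(f)*y+np.sin(f)*z)) for f in np.linspace(0,6.28,60)]); print(n,"mouth ring u",q[:,0].min().round(1),q[:,0].max().round(1),"v",q[:,1].min().round(1),q[:,1].max().round(1))
P=np.array([.601,-.045,.16]); print(); pm(c1,P,np.radians(8.4),"w1"); 
for n in("top","side"): pm(D[n],P,np.radians(8.4),n)
x=T[:,0]; tcp=np.array(D["tcp"]); 
grip=tcp+np.array([0,0,.0172]); tip=grip+.157*x; col=grip+.042*x
for nm,p in(("grip",grip),("col",col),("tip",tip)): print(nm,p.round(4),"side",proj(D["side"],p).round(1),"top",proj(D["top"],p).round(1),"wr",proj(D["wrist"],p).round(1))
s=cv2.imread("pics/side6.png"); u,v=proj(D["side"],tip).astype(int)
up=lambda i,u,v,w,h,k:cv2.resize(i[v-h:v+h,u-w:u+w],None,fx=k,fy=k,interpolation=cv2.INTER_CUBIC)
print("side crop origin",u-20,v-40)
cv2.imwrite("pics/mix7.png",np.hstack([up(w,307,85,40,40,5),up(s,u+20,v,40,40,5)]))
E
```

```text
(292, 60, 30, 44)
62 297 319 | 65 297 319 | 68 297 319 | 71 297 319 | 74 296 319 | 77 296 319 | 80 296 319 | 83 295 319 | 86 293 320 | 89 292 321 | 92 292 321 | 95 293 321 | 98 295 319 | 101 299 316 | 
w1 mouth ring u 290.7 323.6 v 79.5 105.5
top mouth ring u 315.8 327.6 v 149.9 159.7
side mouth ring u 279.0 286.7 v 181.6 190.4
grip [ 0.4387 -0.066   0.3145] side [337.1 146.7] top [329.1 210. ] wr [324.3 267.5]
col [ 0.4803 -0.0599  0.3145] side [322.8 146.1] top [327.1 193.1] wr [324.3 172.7]
tip [ 0.5941 -0.0433  0.3145] side [283.7 144.6] top [321.6 147.1] wr [ 324.6 -196.6]
side crop origin 263 104
```

View pics/mix7.png

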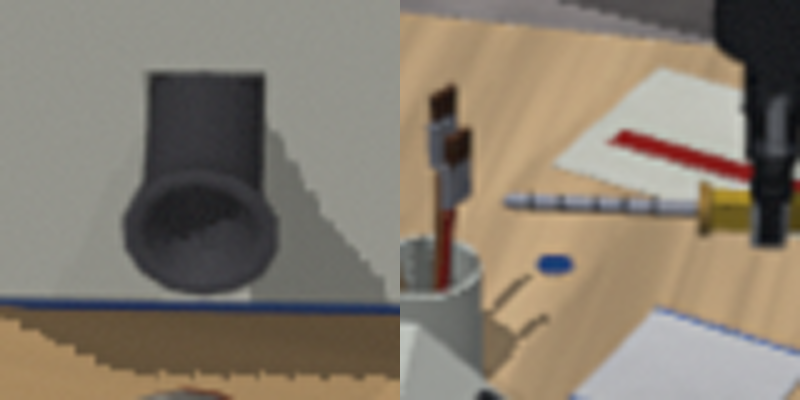

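The rod matches the prediction within a pixel (tip at side (283.6,144.2)). The w1 ring is centred at (307.2,91.3), which puts the mouth at about (0.602,-0.045,0.160) with yaw 8.3°. Now I'll tilt by 45° and line up.

```bash
python3 -m handwheel '[[0,0,0,-1.08,7.42,0,0],[0,0,0,-1.08,7.42,0,0],[0,0,0,-1.08,7.42,0,0],[0,0,0,-1.08,7.42,0,0],[0,0,0,-1.08,7.42,0,0],[0,0,0,-1.08,7.42,0,0],[7,0,-6,0,0,0,0],[7,0,-6,0,0,0,0],[6,0,-5,0,0,0,0],[0,0,0,0,0,0,0]]'
cat > st.py <<'E'
from h import *
from scipy.spatial.transform import Rotation as R
import sys
s=manip.sense(); T=R.from_quat(s["tool_rot"]).as_matrix(); x=T[:,0]; p=np.array(s["tcp_pos"])-.0172*T[:,2]; org=p+.042*x
M=np.array([.602,-.045,.160]); psi=np.radians(8.3); a=np.array([np.cos(psi),np.sin(psi),-1])/2**.5
y=np.array([-np.sin(psi),np.cos(psi),0]); z=np.cross(a,y); B=np.array([a,y,z])
print("gauge in tube mm",(B@(org-M)*1e3).round(1),"tip",(B@(org+.115*x-M)*1e3).round(1),"axis",(B@x).round(3),"pitch",np.degrees(np.arcsin(-x[2])).round(2),"yaw",np.degrees(np.arctan2(x[1],x[0])).round(2),"tcp",np.round(s["tcp_pos"],4),"F tube",(B@s["force"]).round(1),"q",np.round(s["q"],2))
E
python3 st.py
```

```text
t: 19.25
tcp_pos: [0.4588, -0.0661, 0.2804]
tool_rot: [0.922, 0.067, -0.381, 0.027]
force: [-0.1, 0.3, -1.5]
finger_gap: 0.172
gripper_force: 87.9
gauge in tube mm [-1.455e+02 -2.000e-01  1.000e-01] tip [-30.5  -0.2   0.2] axis [1.    0.    0.001] pitch 44.92 yaw 8.31 tcp [ 0.4588 -0.0661  0.2804] F tube [ 1.1  0.3 -1.1] q [-0.22  0.62  1.36 -0.27  1.9   1.22]
```

```bash
python3 -m handwheel '[[3.5,0.5,-3.5,0,0,0,0],[3.5,0.5,-3.5,0,0,0,0],[3.5,0.5,-3.5,0,0,0,0],[3.5,0.5,-3.5,0,0,0,0],[2.5,0.4,-2.5,0,0,0,0],[1.4,0.2,-1.4,0,0,0,0],[1.4,0.2,-1.4,0,0,0,0],[1.4,0.2,-1.4,0,0,0,0],[0.7,0.1,-0.7,0,0,0,0],[0.7,0.1,-0.7,0,0,0,0]]' >/dev/null; python3 st.py; python3 -m handwheel '[[0.7,0.1,-0.7,0,0,0,0],[0.7,0.1,-0.7,0,0,0,0],[0.7,0.1,-0.7,0,0,0,0],[0.7,0.1,-0.7,0,0,0,0],[0.7,0.1,-0.7,0,0,0,0],[0.7,0.1,-0.7,0,0,0,0],[0.7,0.1,-0.7,0,0,0,0],[0.7,0.1,-0.7,0,0,0,0],[0.7,0.1,-0.7,0,0,0,0],[0,0,0,0,0,0,0]]' >/dev/null; python3 st.py
```

```text
gauge in tube mm [-1.141e+02 -1.000e-01  0.000e+00] tip [ 0.9 -0.   0.1] axis [1. 0. 0.] pitch 44.99 yaw 8.33 tcp [ 0.4808 -0.0628  0.2582] F tube [ 0.8 -0.6 -1.2] q [-0.21  0.68  1.31 -0.26  1.89  1.23]
gauge in tube mm [-1.051e+02 -1.000e-01  0.000e+00] tip [ 9.9 -0.   0. ] axis [1.    0.001 0.   ] pitch 45.0 yaw 8.34 tcp [ 0.4871 -0.0619  0.2518] F tube [ 1.  -0.1 -1.5] q [-0.21  0.69  1.3  -0.26  1.89  1.23]
```

```bash
python3 - <<'E'
from h import *
up=lambda i,u,v,w,h,k:cv2.resize(i[v-h:v+h,u-w:u+w],None,fx=k,fy=k,interpolation=cv2.INTER_CUBIC)
o=[]
for n in("top","side"):
    c,im=snap(n,n+"8"); u,v=proj(c,[.59,-.045,.17]).astype(int); print(n,u-40,v-40,proj(c,[.602,-.045,.16]))
    o.append(up(im[:,:,::-1],u,v,40,40,5))
cv2.imwrite("pics/mix8.png",np.hstack(o))
E
```

```text
top 281 118 [321.75575697 154.50792698]
side 246 143 [282.58478184 185.97193617]
```

View pics/mix8.png

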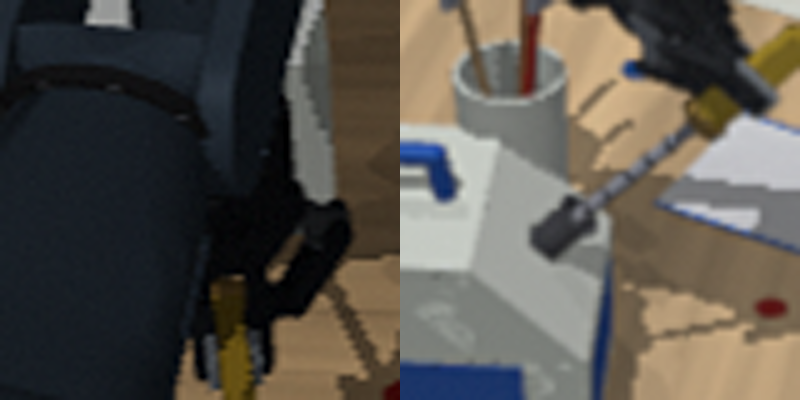

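In the side view the rod tip enters the mouth at crop (580,205), in line with the tube, and no contact force shows. I'll continue gently.

```bash
python3 -m handwheel '[[0.7,0.1,-0.7,0,0,0,0],[0.7,0.1,-0.7,0,0,0,0],[0.7,0.1,-0.7,0,0,0,0],[0.7,0.1,-0.7,0,0,0,0],[0.7,0.1,-0.7,0,0,0,0],[1.4,0.2,-1.4,0,0,0,0],[1.4,0.2,-1.4,0,0,0,0],[1.4,0.2,-1.4,0,0,0,0],[1.4,0.2,-1.4,0,0,0,0],[1.4,0.2,-1.4,0,0,0,0]]' >/dev/null; python3 st.py
```

```text
gauge in tube mm [-90.   -0.1   0.1] tip [25.  -0.1  0.2] axis [1. 0. 0.] pitch 44.99 yaw 8.34 tcp [ 0.4977 -0.0604  0.2413] F tube [ 1.3  0.7 -1.7] q [-0.2   0.72  1.28 -0.25  1.89  1.24]
```

```bash
python3 -m handwheel '[[2.1,0.3,-2.1,0,0,0,0],[2.1,0.3,-2.1,0,0,0,0],[2.1,0.3,-2.1,0,0,0,0],[2.1,0.3,-2.1,0,0,0,0],[2.1,0.3,-2.1,0,0,0,0],[2.1,0.3,-2.1,0,0,0,0],[2.1,0.3,-2.1,0,0,0,0],[2.1,0.3,-2.1,0,0,0,0],[2.1,0.3,-2.1,0,0,0,0],[2.1,0.3,-2.1,0,0,0,0]]' >/dev/null; python3 st.py
```

```text
gauge in tube mm [-60.1  -0.2   0.3] tip [54.9 -0.1  0.3] axis [1. 0. 0.] pitch 44.99 yaw 8.34 tcp [ 0.5187 -0.0574  0.2203] F tube [ 1.2  0.1 -1.3] q [-0.19  0.77  1.23 -0.25  1.89  1.25]
```

```bash
python3 -m handwheel '[[2.8,0.4,-2.8,0,0,0,0],[2.8,0.4,-2.8,0,0,0,0],[2.8,0.4,-2.8,0,0,0,0],[2.8,0.4,-2.8,0,0,0,0],[2.8,0.4,-2.8,0,0,0,0],[2.8,0.4,-2.8,0,0,0,0],[2.8,0.4,-2.8,0,0,0,0],[2.8,0.4,-2.8,0,0,0,0],[2.8,0.4,-2.8,0,0,0,0],[2.1,0.3,-2.1,0,0,0,0]]' >/dev/null; python3 st.py
```

```text
gauge in tube mm [-21.3  -0.3   0.5] tip [93.7 -0.2  0.5] axis [1. 0. 0.] pitch 44.99 yaw 8.34 tcp [ 0.5461 -0.0535  0.1929] F tube [ 1.2  0.  -0.7] q [-0.18  0.84  1.16 -0.24  1.89  1.26]
```

Then down to about -5 mm, and after that in 0.7 mm steps while watching the force.

```bash
python3 -m handwheel '[[2.1,0.3,-2.1,0,0,0,0],[2.1,0.3,-2.1,0,0,0,0],[2.1,0.3,-2.1,0,0,0,0],[1.4,0.2,-1.4,0,0,0,0],[0.7,0.1,-0.7,0,0,0,0],[0.7,0.1,-0.7,0,0,0,0],[0.7,0.1,-0.7,0,0,0,0],[0.7,0.1,-0.7,0,0,0,0],[0.7,0.1,-0.7,0,0,0,0],[0,0,0,0,0,0,0]]' >/dev/null; python3 st.py
```

```text
gauge in tube mm [-5.5 -0.3  0.5] tip [109.5  -0.2   0.5] axis [1. 0. 0.] pitch 44.99 yaw 8.34 tcp [ 0.5571 -0.0519  0.1818] F tube [ 0.8  0.3 -0.3] q [-0.17  0.86  1.13 -0.24  1.9   1.26]
```

```bash
python3 -m handwheel '[[0.5,0.1,-0.5,0,0,0,0],[0.5,0.1,-0.5,0,0,0,0],[0.5,0.1,-0.5,0,0,0,0],[0.4,0,-0.4,0,0,0,0],[0.4,0,-0.4,0,0,0,0],[0.3,0,-0.3,0,0,0,0],[0.3,0,-0.3,0,0,0,0],[0.2,0,-0.2,0,0,0,0],[0,0,0,0,0,0,0],[0,0,0,0,0,0,0]]' >/dev/null; python3 st.py
```

```text
gauge in tube mm [-1.3 -0.5  0.6] tip [113.7  -0.4   0.6] axis [1. 0. 0.] pitch 44.99 yaw 8.34 tcp [ 0.5602 -0.0516  0.1788] F tube [ 0.3  0.5 -0.4] q [-0.17  0.87  1.12 -0.24  1.9   1.26]
```

```bash
python3 -m handwheel '[[0.3,0,-0.3,0,0,0,0],[0.3,0,-0.3,0,0,0,0],[0.3,0,-0.3,0,0,0,0],[0.3,0,-0.3,0,0,0,0],[0.3,0,-0.3,0,0,0,0],[0.3,0,-0.3,0,0,0,0],[0,0,0,0,0,0,0],[0,0,0,0,0,0,0],[0,0,0,0,0,0,0],[0,0,0,0,0,0,0]]' >/dev/null; python3 st.py
```

```text
gauge in tube mm [ 0.4 -0.6  0.5] tip [115.4  -0.6   0.3] axis [ 1.     0.    -0.002] pitch 45.11 yaw 8.32 tcp [ 0.5613 -0.0515  0.1777] F tube [-7.5  0.8  0.4] q [-0.17  0.87  1.12 -0.24  1.9   1.26]
```

The collar has stopped against the mouth with about 8 N. I'll draw the rod back along the axis.

```bash
python3 -m handwheel '[[-0.7,-0.1,0.7,0,0,0,0],[-2.1,-0.3,2.1,0,0,0,0],[-4.2,-0.6,4.2,0,0,0,0],[-5.6,-0.8,5.6,0,0,0,0],[-5.6,-0.8,5.6,0,0,0,0],[-5.6,-0.8,5.6,0,0,0,0],[-5.6,-0.8,5.6,0,0,0,0],[-5.6,-0.8,5.6,0,0,0,0],[-5.6,-0.8,5.6,0,0,0,0],[-5.6,-0.8,5.6,0,0,0,0]]' >/dev/null; python3 st.py;  python3 -m handwheel '[[-7,-1,7,0,0,0,0],[-7,-1,7,0,0,0,0],[-7,-1,7,0,0,0,0],[-7,-1,7,0,0,0,0],[-7,-1,7,0,0,0,0],[-7,-1,7,0,0,0,0],[-7,-1,7,0,0,0,0],[-7,-1,7,0,0,0,0],[0,0,0,0,0,0,0],[0,0,0,0,0,0,0]]' >/dev/null; python3 st.py
```

```text
gauge in tube mm [-64.9  -0.6   0.3] tip [50.1 -0.5  0.3] axis [1. 0. 0.] pitch 44.98 yaw 8.33 tcp [ 0.5154 -0.0582  0.2236] F tube [ 0.5  0.3 -0.6] q [-0.19  0.76  1.24 -0.25  1.89  1.25]
gauge in tube mm [-1.438e+02 -4.000e-01 -1.000e-01] tip [-28.8  -0.4  -0.1] axis [1.    0.001 0.001] pitch 44.97 yaw 8.34 tcp [ 0.4599 -0.0662  0.2791] F tube [ 1.5 -0.4 -1.2] q [-0.22  0.63  1.35 -0.27  1.9   1.22]
```

```bash
python3 -m handwheel '[[-3,0,3,1.08,-7.42,0,0],[-3,0,3,1.08,-7.42,0,0],[-3,0,3,1.08,-7.42,0,0],[-3,0,3,1.08,-7.42,0,0],[-3,0,3,1.08,-7.42,0,0],[-3,0,3,1.08,-7.42,0,0],[-10,-25,0,0,0,-8,0],[-10,-25,0,0,0,-8,0],[-10,-25,0,0,0,-8,0],[-10,-25,0,0,0,-8,0]]' && python3 -m handwheel '[[-8,-25,0,0,0,-6,0],[-8,-25,0,0,0,0,0],[-4,-24,-10,0,0,0,0],[0,0,-25,0,0,0,0],[0,0,-30,0,0,0,0],[0,0,-30,0,0,0,0],[0,0,-30,0,0,0,0],[0,0,-20,0,0,0,0],[0,0,0,0,0,0,0],[0,0,0,0,0,0,0]]'
cat > fin.py <<'E'
from h import *
from scipy.spatial.transform import Rotation as R
s=manip.sense(); T=R.from_quat(s["tool_rot"]).as_matrix(); x=T[:,0]; tip=np.array(s["tcp_pos"])-.0172*T[:,2]+.157*x
print(s["t"],"tip",tip.round(4),"level err deg",np.degrees(np.arcsin(x[2])).round(2),"yaw",np.degrees(np.arctan2(x[1],x[0])).round(1),"d to card mm",((np.array([.5176,-.3186,.105])-tip)*1e3).round(1),s["gripper_force"],np.round(s["force"],1),s["q"])
E
python3 fin.py
```

```text
t: 33.1
tcp_pos: [0.4011, -0.1667, 0.297]
tool_rot: [0.978, -0.207, -0.001, -0.0]
force: [0.1, -0.3, -1.6]
finger_gap: 0.168
gripper_force: 87.9
t: 34.35
tcp_pos: [0.3822, -0.2405, 0.1527]
tool_rot: [0.967, -0.256, 0.0, 0.0]
force: [-0.3, -1.1, -1.5]
finger_gap: 0.168
gripper_force: 88.0
34.35 tip [ 0.5186 -0.3182  0.1699] level err deg 0.03 yaw -29.7 d to card mm [ -1.   -0.4 -64.9] 87.99306392669678 [-0.3 -1.1 -1.5] [-8.10071321e-01  4.29149902e-01  1.93662035e+00 -1.29112600e-04
  7.75214359e-01  1.27858514e+00]
```

```bash
python3 -m handwheel '[[0,0,-10,0,0,0,0],[0,0,-15,0,0,0,0],[0,0,-15,0,0,0,0],[0,0,-15,0,0,0,0],[0,0,-7,0,0,0,0],[0,0,-3,0,0,0,0],[0,0,0,0,0,0,0],[0,0,0,0,0,0,0],[0,0,0,0,0,0,0],[0,0,0,0,0,0,0]]'; python3 fin.py
python3 - <<'E'
from h import *
c,im=snap("side","side9"); h=cv2.cvtColor(im,41)
# red bottle mask in side: upright check; rod tip predicted pixel and yellow handle
m=(((h[...,0]<6)|(h[...,0]>174))&(h[...,1]>150)&(h[...,2]>50)).astype(np.uint8)
for n,X in(("bottle mid",[.4545,.389,.12]),("handle",[.376,-.237,.105])): print(n,proj(c,X).round())
k=max(cv2.findContours(m,0,2)[0],key=cv2.contourArea); print("red",cv2.boundingRect(k))
y=((h[...,0]>18)&(h[...,0]<32)&(h[...,1]>190)&(h[...,2]>60)).astype(np.uint8)
k=[cv2.boundingRect(q) for q in cv2.findContours(y,0,2)[0] if cv2.contourArea(q)>15];print("yellow",k)
a=np.array([proj(c,[.4545,.389,z]) for z in(.004,.24)]);print(a.round())
E
```

```text
t: 35.6
tcp_pos: [0.3819, -0.2403, 0.0874]
tool_rot: [0.967, -0.256, 0.0, 0.0]
force: [0.1, -0.3, -1.0]
finger_gap: 0.164
gripper_force: 88.0
35.6 tip [ 0.5183 -0.318   0.1047] level err deg 0.03 yaw -29.7 d to card mm [-0.7 -0.6  0.3] 87.99285292625427 [ 0.1 -0.3 -1. ] [-8.10160389e-01  5.59651525e-01  1.98711632e+00  2.94853844e-05
  5.94302237e-01  1.27861870e+00]
bottle mid [299. 311.]
handle [359. 175.]
red (286, 293, 24, 28)
yellow []
[[299. 340.]
 [298. 278.]]
```

```bash
python3 -c "
from station import manip
print(manip.sign_off())"
```

```text
the job is handed in; nothing more can be done
None
```

I handed the job in at about 36 s: by my measurements the red bottle stands in the black tray, the rod went home in the guide tube (about 8 N at the collar) and came out again, and the gripper holds it level with its tip about 10 cm above the white card; no verdict came back.

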